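# Stand the washed tube-rack plate in the dryer

## Robot

A 6-joint arm with a two-finger parallel gripper is mounted at the origin on the work surface. World frame = base frame: x ahead of the robot, y to its left, z up, the work surface at z = 0. Lengths are in m, angles in degrees, forces in N, time in s.
With the tool pointing down it reaches from about 0.325 to 1 m from the base axis. Payload 5.1 kg.
Tool frame: the origin (TCP) lies between the finger pads; the fingertips stand 17 mm ahead of it and the grasp point (between the pads) lies 2 mm behind it; z points along the fingers, y is the line along which they close (so a half turn about z gives the same grasp; the last joint's range is limited). The gripper opens to 85 mm and grips with 20 to 120 N. Pads are 22 mm wide; open, the fingers measure 114 mm over their backs; the gripper's body (76 mm by 85 mm) begins 54 mm behind the grasp point. The pads swing forward as they close: fully open they stand 13 mm farther back than shut.
Start: joints at [65.455, 7.093, 94.555, -0, 78.352, -4.733], TCP at [0.22, 0.612, 0.248] pointing down, gripper open.
Joint ranges: [-149.61, 149.61], [-58.7, 133.49], [1.44, 155.28], [-77.14, 257.14], [18.33, 153.61], [-166.67, 166.67]. Speed limits (degrees/s): [147.25, 147.25, 180, 180, 180, 180].

## Interface

Orientations are given as a 3x3 rotation matrix whose columns are the frame's x, y, z axes.
In Python, from rig import r gives the robot as it stands. The module is installed in compiled form; this text tells all that it offers.
- The arm moves only by the tool step_arm, never from a script. Its argument "deltas" is a list of rows, each an object with "linear": the shift along the world's x, y, z in m, a list of three; "angular": the turn, a rotation vector about the world's x, y, z in rad, a list of three. A call has 1 to 5 rows; each row shifts and turns the commanded pose from where the row before left it; what a row does not reach is not made up. A row lasts 1/8 s, in which the tool goes at most 62.5 mm and 10.7 degrees, less where a joint would pass 70% of its speed; a pose out of reach is approached as far as the arm can. A call with a gripper value outside its range is refused whole. "claw" is the opening in per cent of the stroke, from 0 (shut) to 100 (fully open), set as the call begins (left out, the last holds). The fingers move at their own pace and stop on an object; the grip force is fixed at half the most. Time passes only in rows, so rows that do not move let the fingers close. It gives the time, the measured TCP pose, the force, the opening and the grip force at its end, in the units of the state.
- r.sense(): the state, without advancing time (a new reading comes with each control period).
- r.camera(name): name is "side" or "top" or "wrist"; returns a dict with "img" (420x560x3 uint8, red, green, blue), "K" (3x3 intrinsics, pixels), "R" (3x3) and "t" (3): a world point X has camera coordinates R X + t. Camera axes: x right, y down, z forward; pixel columns grow to the right and rows downward; lengths in m; the calibration is good to about 2 mm. The wrist camera is an equidistant fisheye: a pixel r from the principal point sees the ray r / f radians off the axis. A picture is of the moment at which its call begins. There is no depth.
- r.hand_in(): hands the job in; it is judged then, once.
Trained networks look in the newest picture that a camera, given by its name, has taken for a name from the list of things; names that differ only in an ending like _2 or _b are one class to them, and where a whole thing is asked for, a point or a joint stands for the part that bears it (a point fixed in the world has none). Each returns a list of dicts, best first, with "confidence" (0 to 1); they miss things now and then, are a little off and sometimes report something else, mostly with a low value. They report only what shows in the picture. A call takes as long as a camera call. They do not tell look-alikes from the thing itself.
- r.find_in(query, camera): "rect" ([left, top, right, bottom] in pixels, round what is visible of it).
- r.masks_of(query, camera): "pixels" (420x560 bool, what is visible of it) and "rect" ([left, top, right, bottom] in pixels, round what is visible of it).
The state is a dict: "clock": time; "joint_positions": joint angles; "joint_vel": joint speeds; "joint_efforts": joint torques, N m; "ee_pos": TCP position; "tool_rot": TCP orientation; "force": force on the tool from outside, world axes, zero at the start; "ft_torque": the same for the moment, N m; "finger_gap": opening from 0.0 (shut) to 1.0 (fully open); "gripper_force": force on a finger pad.
Only numpy, scipy, OpenCV 4.12 (cv2) and the standard library are available. Lean on these libraries where they do the work, as an engineer would, in place of code of your own. Each camera call takes 0.05 s, during which the arm holds its last target. There are 200 camera calls.

## Task

Press the red stop mushroom on the plate dryer fully down, then take the washed plate off the sloping easel and stand it on its long edge in the dryer's empty slot, lowered fully to the bottom rather than dropped. When it stands there, turn the mushroom clockwise as far as it goes so that it comes back up and the dryer can run, and leave the two plates that are already drying where they are.

Things in the scene. Friction and masses are not known exactly. Their poses are not given: they have to be found in the camera images.
- plate: Washed flat white tube-rack plate with round holes, 10 thick x 120 long x 85 high, 60-130 g. Origin at its centre; x = normal to its faces, y = along long edges, z = from lower to upper long edge. It starts on the easel 0.42 rad from upright, its top leaning to its -x side (towards the robot). The upper 49 mm of both faces is free: pinch it there across the thickness, fingers along the plate.
- easel: Fixed aluminium easel, 100 x 130, up to 80 high. Its sloping backboard (6 thick), on the robot's side of the plate, covers the lower 36 mm of the plate's back; a ledge carries the plate's lower edge. Origin on the desk under that edge, which is 45 above the desk; +x points away from the backboard, y along the plate.
- dryer: Fixed plate dryer: steel tray 240 (x) x 260 (y) x 20 high; white fan housing 220 x 90, top 100 above the desk, at its -y end (centre y = -85). Origin on the desk, mid-tray. Three slots along y, at x = -65, 0, +65, centred at y = +45: steel guide posts to z = 55 with a gap of 14, floor at z = 20, low end bars (12 high) 140 apart for the 120 plate.
- free_slot: The dryer's one empty slot (any of the three). Origin on its floor (20 above the desk) at the slot's centre; x = across the 14 gap, y = along the slot, z up. A dark rubber strip 10 x 116 marks its floor (look only). A seated plate has its centre 42.5 above this point and its long edge along this y.
- dry_a: A plate like the washed one that already stands in one of the other slots of the dryer, origin at its centre, same axes, upper edge 105 above the desk. Leave it.
- dry_b: The other plate that already stands in the dryer, same description. Leave it.
- stop_top (a point): Centre of the domed top of the red mushroom stop on the fan housing, 136 above the desk when up and 130 when pressed. The head is round, 40 diameter and 22 high, its lower rim 14 above the housing when up (8 when pressed); grip it by its rim from above.
- stop_press (a joint): How far the mushroom is pressed: 0 = up, 0.006 m = fully down. A light spring and a stiff thread: it takes about 3.5 N to push down, to a hard stop, and stays where it is left. It turns by itself 0.6 rad anticlockwise (seen from above) on its way down.
- stop_knob (a joint): Turn of the mushroom head, rad: 0 = up, 0.6 = pressed, positive anticlockwise from above, geared to the press. Turning the pressed head 0.6 rad clockwise, to its stop, screws it up by 6 mm (about 0.03 N m). Let the gripper rise with it.
Mind the look-alikes: they are no part of the job. What is shaped like the plate but turquoise is not meant.

How it is judged:
By the outcome, as a careful person would: the job done as asked, in the order asked, and still so for the second after the job is handed in, with the robot touching nothing.
It also fails if it takes over 61 s, if anything falls off the work surface, if the arm or the gripper's body presses on something with over 40 N, if the wrist force passes 120 N, or if a joint passes its speed limit or range.

## Working session

There is one attempt and no reset: what is moved stays moved. The work goes in short steps, Python scripts to look and compute and a tool call to move; the robot and the scene stay as the last step left them, time stands still between calls to the robot, and variables do not carry over. Pictures are saved under pics/ and viewed, at most 11 in all, crops included, and the job is handed in when it is done.

Besides the shell and the picture viewer there is one more tool, called after "Call:" as a command line: name --argument value ..., lists and objects as JSON in quotes. step_arm: Moves the arm, as the interface text tells. Its arguments: {"type":"object","properties":{"deltas":{"type":"array"},"claw":{"type":"number"}},"required":["deltas"]}

```bash
mkdir -p pics; cat > h.py <<'E'
from rig import r
import numpy as np, cv2
def shot(cam,name=None):
    c=r.camera(cam)
    if name: cv2.imwrite('pics/'+name+'.png',c['img'][:,:,::-1])
    return c
def proj(c,X):
    p=np.atleast_2d(X)@np.array(c['R']).T+c['t']; q=p@np.array(c['K']).T
    return q[:,:2]/q[:,2:]
def ray(c,uv,z):
    R=np.array(c['R']);o=-R.T@c['t'];d=R.T@np.linalg.inv(c['K'])@[uv[0],uv[1],1]
    return o+d*(z-o[2])/d[2]
E
python3 - <<'E'
from h import *
for cam in ['top','side']:
    c=shot(cam,cam+'0'); print(cam,np.round(c['K'],1).tolist(),np.round(c['R'],3).tolist(),np.round(c['t'],3))
    for q in ['plate','easel','dryer','free_slot','stop_top']:
        for f in r.find_in(q,cam)[:5]: print(q,np.round(f['rect']),round(f['confidence'],2))
print(r.sense()['clock'])
a=cv2.imread('pics/top0.png');b=cv2.imread('pics/side0.png')
E
```

```text
top [[421.9, 0.0, 275.4], [0.0, 421.9, 200.5], [0.0, 0.0, 1.0]] [[-0.021, -1.0, -0.007], [-0.999, 0.021, -0.038], [0.038, 0.007, -0.999]] [0.114 0.434 1.19 ]
plate [168. 168. 220. 189.] 0.87
plate [147. 239. 193. 288.] 0.71
plate [367. 146. 385. 166.] 0.28
easel [177. 157. 227. 202.] 0.66
dryer [288. 114. 401. 208.] 0.8
free_slot [301. 178. 341. 189.] 0.67
free_slot [374. 152. 389. 166.] 0.29
stop_top [368. 147. 389. 165.] 0.5
side [[512.3, 0.0, 278.8], [0.0, 512.3, 216.4], [0.0, 0.0, 1.0]] [[0.857, -0.515, 0.006], [-0.384, -0.647, -0.659], [0.343, 0.562, -0.752]] [-0.338  0.328  1.214]
plate [151. 190. 195. 215.] 0.86
plate [238. 154. 265. 198.] 0.68
easel [234. 166. 274. 212.] 0.81
dryer [280. 237. 410. 340.] 0.86
stop_top [354. 271. 373. 288.] 0.65
0.6
```

View pics/top0.png

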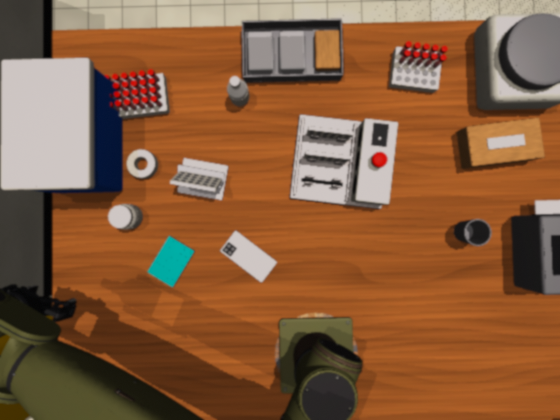

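View pics/side0.png

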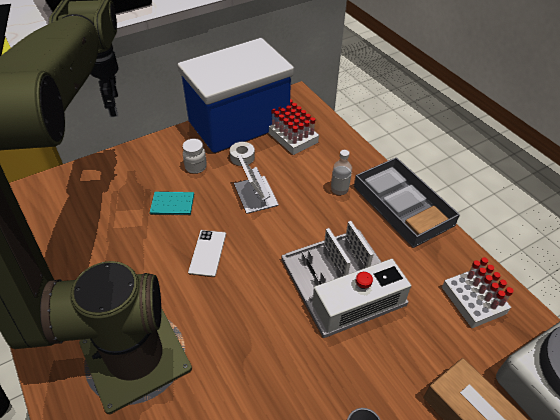

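The top view shows the dryer at about (345,160), with its free slot nearest the robot at (322,183) and the red stop at (379,159). The plate on the easel is at (197,180), and the turquoise decoy is at (170,261). The side view agrees: two plates stand in the far slots.

```bash
python3 - <<'E'
import cv2,numpy as np
a=cv2.imread('pics/top0.png');b=cv2.imread('pics/side0.png')
f=lambda i,x,y,w,h,s:cv2.resize(i[y:y+h,x:x+w],None,fx=s,fy=s,interpolation=cv2.INTER_CUBIC)
cv2.imwrite('pics/z0.png',np.vstack([np.hstack([f(a,285,105,125,110,3),f(a,160,145,80,66,5)[:330,:400]]),np.hstack([f(b,275,215,140,90,3)[:270,:420],f(b,225,145,60,72,4)[:270,:240],np.zeros((270,115,3),np.uint8)])]))
E
```

```text
(no output)
```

View pics/z0.png

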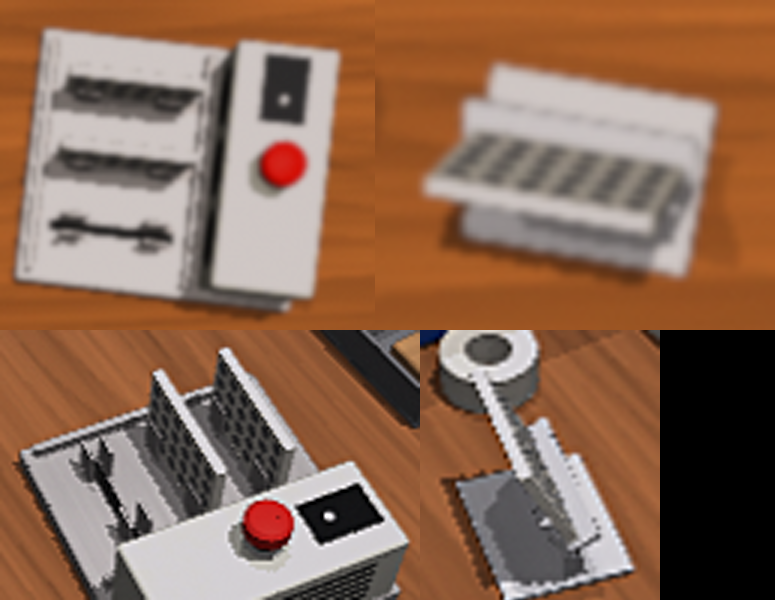

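```bash
python3 - <<'E'
from h import *
s=r.sense(); print(np.round(s['ee_pos'],4),np.round(s['tool_rot'],3).tolist())
c=r.camera('top'); d=r.camera('side')
for n,u,z in [('trayTL',(300,115),.02),('trayBL',(290,197.7),.02),('h1',(364.3,118.3),.1),('h2',(398.3,121.7),.1),('h3',(389,204.3),.1),('h4',(355,200),.1),('s1',(301.7,181),.02),('s2',(342.3,184.3),.02),('pl',(170.4,182.4),.12),('pr',(216,189.4),.12)]: print(n,np.round(ray(c,u,z),4))
for n,k in (('top',c),('side',d)):
    i=k['img'].astype(int); m=(i[:,:,0]>130)&(i[:,:,1]<60)&(i[:,:,2]<60)
    N,l,st,ce=cv2.connectedComponentsWithStats(m.astype(np.uint8))
    j=[q for q in range(1,N) if st[q,4]>60]
    for q in j: print(n,st[q],np.round(ce[q],1),np.round(ray(k,ce[q],.128),4))
w=shot('wrist','w0');print(np.round(w['K'],1).tolist(),np.round(w['R'],3).tolist(),np.round(-w['R'].T@w['t'],4))
E
```

```text
[0.2203 0.6115 0.2484] [[-0.941, 0.339, 0.0], [0.339, 0.941, 0.0], [0.0, 0.0, -1.0]]
trayTL [0.6771 0.0301 0.02  ]
trayBL [0.443  0.0636 0.02  ]
h1 [ 0.6452 -0.1348  0.1   ]
h2 [ 0.6342 -0.2241  0.1   ]
h3 [ 0.4168 -0.1929  0.1   ]
h4 [ 0.4299 -0.1043  0.1   ]
s1 [0.4895 0.0296 0.02  ]
s2 [ 0.4777 -0.0844  0.02  ]
pl [0.4848 0.3747 0.12  ]
pr [0.4641 0.257  0.12  ]
top [440  46   8  15  73] [443.7  52.9] [ 0.8046 -0.3387  0.128 ]
top [129  69  26   8 106] [141.3  72.5] [0.7715 0.4451 0.128 ]
top [372 153  14  14 152] [378.8 159.3] [ 0.5321 -0.163   0.128 ]
side [357 272  16  14 172] [364.2 278.2] [ 0.5303 -0.163   0.128 ]
[[325.2, 0.0, 274.1], [0.0, 325.2, 207.2], [0.0, 0.0, 1.0]] [[0.339, 0.941, -0.001], [0.905, -0.326, 0.273], [0.256, -0.094, -0.962]] [0.1558 0.6354 0.374 ]
```

Call:
step_arm --deltas '[{"linear": [0.02, -0.031, 0.004], "angular": [0, 0, -0.14]}, {"linear": [0.02, -0.031, 0.004], "angular": [0, 0, -0.14]}, {"linear": [0.02, -0.031, 0.004], "angular": [0, 0, -0.14]}, {"linear": [0.02, -0.031, 0.004], "angular": [0, 0, -0.14]}, {"linear": [0.02, -0.031, 0.004], "angular": [0, 0, -0.14]}]'

```text
clock: 1.38
ee_pos: [0.3209, 0.4555, 0.2686]
tool_rot: [[-0.497, 0.868, 0.0], [0.868, 0.497, 0.0], [0.0, 0.0, -1.0]]
force: [1.4, 0.9, -1.0]
finger_gap: 1.002
gripper_force: 0.0
```

Call:
step_arm --deltas '[{"linear": [0.02, -0.031, 0.004], "angular": [0, 0, -0.14]}, {"linear": [0.02, -0.031, 0.004], "angular": [0, 0, -0.14]}, {"linear": [0.02, -0.031, 0.004], "angular": [0, 0, -0.14]}, {"linear": [0.02, -0.031, 0.004], "angular": [0, 0, -0.14]}, {"linear": [0.02, -0.031, 0.004], "angular": [0, 0, -0.14]}]'

```text
clock: 2.0
ee_pos: [0.4208, 0.3005, 0.2887]
tool_rot: [[0.179, 0.984, 0.0], [0.984, -0.179, 0.0], [0.0, 0.0, -1.0]]
force: [-0.2, -0.2, -0.2]
finger_gap: 0.999
gripper_force: 0.0
```

```bash
python3 - <<'E'
from h import *
w=shot('wrist','w1');np.savez('w1.npz',**w);print(np.round(w['R'],3).tolist(),np.round(-w['R'].T@w['t'],4))
s=r.sense(); print(np.round(s['ee_pos'],4),np.round(s['tool_rot'],3).tolist())
E
```

```text
[[0.984, -0.179, 0.0], [-0.172, -0.946, 0.273], [-0.048, -0.269, -0.962]] [0.4335 0.3688 0.4143]
[0.4229 0.2978 0.2893] [[0.185, 0.983, 0.003], [0.983, -0.185, -0.002], [-0.001, 0.003, -1.0]]
```

View pics/w1.png

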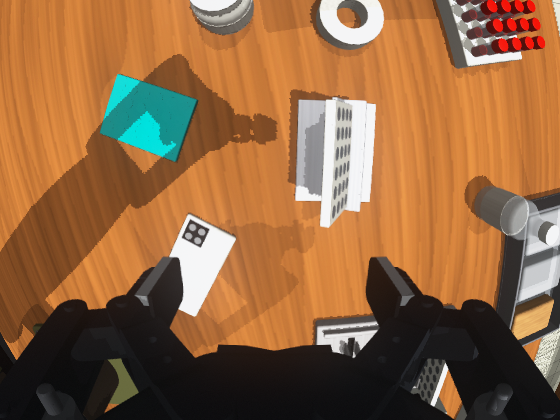

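The wrist view shows the plate's upper edge as a white strip from about (328,98) to (325,227), with the easel base at (298–375,100–205). I'll zoom in for the corners.

```bash
python3 - <<'E'
import cv2
a=cv2.imread('pics/w1.png')[85:235,285:385]
a=cv2.resize(a,None,fx=4,fy=4,interpolation=cv2.INTER_CUBIC)
cv2.imwrite('pics/z1.png',a)
E
```

```text
(no output)
```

View pics/z1.png

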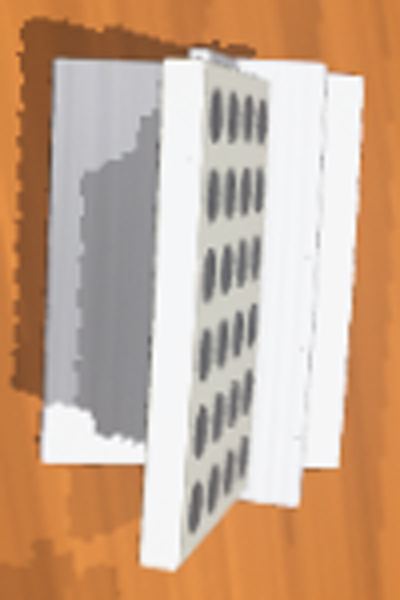

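```bash
cat >> h.py <<'E'
def fproj(c,X):
    p=np.atleast_2d(X)@np.array(c['R']).T+c['t']; K=np.array(c['K'])
    n=np.hypot(p[:,0],p[:,1]); th=np.arctan2(n,p[:,2])
    return np.c_[K[0,0]*p[:,0]/n*th+K[0,2],K[1,1]*p[:,1]/n*th+K[1,2]]
def fray(c,uv,z):
    K=np.array(c['K']);d=np.array([(uv[0]-K[0,2])/K[0,0],(uv[1]-K[1,2])/K[1,1]]);th=np.hypot(*d)
    d=np.r_[d/th*np.sin(th),np.cos(th)];R=np.array(c['R']);o=-R.T@c['t'];d=R.T@d
    return o+d*(z-o[2])/d[2]
E
python3 - <<'E'
from h import *
from scipy.optimize import least_squares as ls
c=dict(np.load('w1.npz'))
uv=np.array([[325.75,99.5],[336,100],[320.25,226.25],[329.5,228]])
def pts(p):
    x,y,yaw,z,t=p;X=np.array([np.cos(yaw),np.sin(yaw),0]);Y=np.array([-X[1],X[0],0]);n=np.cos(t)*X+np.sin(t)*np.array([0,0,1])
    return np.array([[x,y,z]+a*n*.005+b*Y*.06 for b in(1,-1) for a in(-1,1)])
f=lambda p:(fproj(c,pts(p))-uv).ravel()
a=ls(lambda p:f([*p,.1226,.42]),[.474,.315,-.17]);print(np.round(a.x,4),np.degrees(a.x[2]),np.round(a.fun,1))
a=ls(lambda p:f([*p,.42]),[.474,.315,-.17,.12]);print(np.round(a.x,4),np.round(a.fun,1))
t=r.camera('top');print(np.round(proj(t,pts([*ls(lambda p:f([*p,.1226,.42]),[.474,.315,-.17]).x,.1226,.42])),1))
E
```

```text
[ 0.4748  0.3175 -0.1958] -11.216629816506856 [-0.3 -0.2  0.3 -0.4 -0.4  0.5  0.4  0.2]
[ 0.475   0.3172 -0.1959  0.121 ] [-0.2  0.1  0.3 -0.1 -0.4  0.1  0.3 -0.2]
[[169.4 183.5]
 [169.6 179.9]
 [215.  191.5]
 [215.4 188. ]]
```

Call:
step_arm --deltas '[{"linear": [0.011, -0.05, -0.008], "angular": [0, 0, 0]}, {"linear": [0.011, -0.05, -0.008], "angular": [0, 0, 0]}, {"linear": [0.011, -0.05, -0.008], "angular": [0, 0, 0]}, {"linear": [0.011, -0.05, -0.008], "angular": [0, 0, 0]}, {"linear": [0.011, -0.05, -0.008], "angular": [0, 0, 0]}]'

```text
clock: 2.72
ee_pos: [0.4754, 0.0506, 0.2483]
tool_rot: [[0.172, 0.985, 0.001], [0.985, -0.172, 0.0], [0.001, 0.001, -1.0]]
force: [0.2, 0.2, -0.5]
finger_gap: 1.0
gripper_force: 0.0
```

Call:
step_arm --deltas '[{"linear": [0.011, -0.05, -0.008], "angular": [0, 0, 0]}, {"linear": [0.011, -0.05, -0.008], "angular": [0, 0, 0]}, {"linear": [0.011, -0.05, -0.008], "angular": [0, 0, 0]}, {"linear": [0.011, -0.05, 0], "angular": [0, 0, 0]}, {"linear": [0, 0, 0], "angular": [0, 0, 0]}]'

```text
clock: 3.35
ee_pos: [0.5197, -0.1506, 0.2241]
tool_rot: [[0.177, 0.984, -0.0], [0.984, -0.177, 0.0], [0.0, -0.0, -1.0]]
force: [0.3, -0.2, 0.5]
finger_gap: 1.002
gripper_force: 0.0
```

```bash
python3 - <<'E'
from h import *
w=shot('wrist','w2');np.savez('w2.npz',**w)
s=r.sense(); print(np.round(s['ee_pos'],4),np.round(s['tool_rot'],3).tolist())
E
```

```text
[ 0.5195 -0.149   0.2241] [[0.175, 0.984, -0.001], [0.984, -0.175, 0.001], [0.001, -0.001, -1.0]]
```

View pics/w2.png

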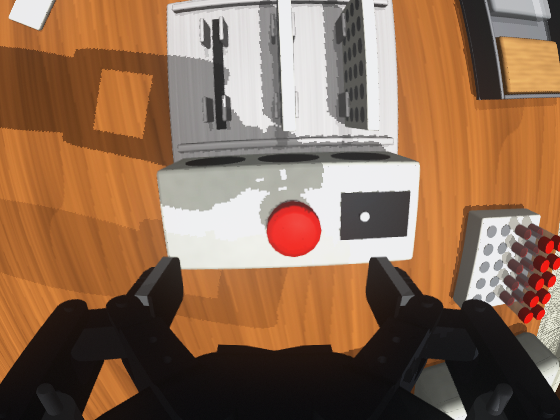

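The wrist view over the dryer shows the stop at (294,230). The dark floor strip of the free slot runs (217,20)–(222,128), and the two plates stand to the right of it.

```bash
python3 - <<'E'
from h import *
c=dict(np.load('w2.npz'));i=c['img'].astype(int)
m=((i[:,:,0]>130)&(i[:,:,1]<70)&(i[:,:,2]<70))[190:270,250:340].astype(np.uint8)
N,l,st,ce=cv2.connectedComponentsWithStats(m);q=1+np.argmax(st[1:,4]);u=ce[q]+[250,190];print(st[q],u)
for z in(.122,.128,.132):print('stop',z,np.round(fray(c,u,z),4))
k=(i.max(2)<60)
ls_=[]
for v in range(24,128,4):
    xs=np.where(k[v,205:236])[0]+205
    if 0<len(xs): ls_.append((v,xs.min(),xs.max(),len(xs)))
print(ls_)
col=k[:,212:225].sum(1)
print('rows',np.where(k[:160,214:223].sum(1)>4)[0][[0,-1]])
P=np.array([fray(c,((a+b)/2,v),.02)[:2] for v,a,b,n in ls_ if 40<v<92 and n<13]);
f=cv2.fitLine(P.astype(np.float32),cv2.DIST_HUBER,0,.01,.01).ravel();print(f,np.degrees(np.arctan2(-f[0],f[1])))
E
```

```text
[  17   15   54   52 2080] [293.28365385 230.57115385]
stop 0.122 [ 0.5317 -0.1663  0.122 ]
stop 0.128 [ 0.5317 -0.1641  0.128 ]
stop 0.132 [ 0.5317 -0.1626  0.132 ]
[(24, np.int64(213), np.int64(218), 6), (28, np.int64(213), np.int64(217), 5), (32, np.int64(213), np.int64(218), 6), (36, np.int64(213), np.int64(218), 6), (40, np.int64(213), np.int64(219), 7), (44, np.int64(214), np.int64(222), 9), (48, np.int64(213), np.int64(221), 9), (52, np.int64(214), np.int64(221), 8), (56, np.int64(214), np.int64(222), 9), (60, np.int64(214), np.int64(222), 9), (64, np.int64(214), np.int64(222), 9), (68, np.int64(214), np.int64(222), 9), (72, np.int64(214), np.int64(222), 9), (76, np.int64(214), np.int64(223), 10), (80, np.int64(215), np.int64(223), 9), (84, np.int64(215), np.int64(223), 9), (88, np.int64(215), np.int64(223), 9), (92, np.int64(215), np.int64(223), 9), (96, np.int64(215), np.int64(220), 6), (100, np.int64(216), np.int64(221), 6), (104, np.int64(216), np.int64(221), 6), (108, np.int64(216), np.int64(221), 6), (112, np.int64(216), np.int64(221), 6), (116, np.int64(216), np.int64(221), 6), (120, np.int64(217), np.int64(222), 6), (124, np.int64(217), np.int64(225), 9)]
rows [ 22 159]
[ 0.13825876  0.99039614  0.4865936  -0.01813084] -7.9470997
```

Call:
step_arm --deltas '[{"linear": [0.0125, -0.014, -0.02], "angular": [0, 0, 0]}, {"linear": [0, 0, -0.02], "angular": [0, 0, 0]}, {"linear": [0, 0, -0.01], "angular": [0, 0, 0]}, {"linear": [0, 0, 0], "angular": [0, 0, 0]}, {"linear": [0, 0, 0], "angular": [0, 0, 0]}]' --claw 0

```text
clock: 4.03
ee_pos: [0.5321, -0.1621, 0.175]
tool_rot: [[0.173, 0.985, 0.001], [0.985, -0.173, -0.0], [-0.0, 0.001, -1.0]]
force: [0.0, -0.5, 0.1]
finger_gap: 0.002
gripper_force: 0.0
```

Call:
step_arm --deltas '[{"linear": [0, 0, -0.008], "angular": [0, 0, 0]}, {"linear": [0, 0, -0.008], "angular": [0, 0, 0]}, {"linear": [0, 0, -0.003], "angular": [0, 0, 0]}, {"linear": [0, 0, -0.002], "angular": [0, 0, 0]}, {"linear": [0, 0, 0], "angular": [0, 0, 0]}]'

```text
clock: 4.65
ee_pos: [0.5319, -0.1626, 0.1534]
tool_rot: [[0.174, 0.985, 0.0], [0.985, -0.174, -0.0], [-0.0, 0.0, -1.0]]
force: [1.0, -0.1, -0.5]
finger_gap: -0.005
gripper_force: 0.0
```

Call:
step_arm --deltas '[{"linear": [0, 0, -0.001], "angular": [0, 0, 0]}, {"linear": [0, 0, -0.001], "angular": [0, 0, 0]}, {"linear": [0, 0, -0.001], "angular": [0, 0, 0]}, {"linear": [0, 0, -0.001], "angular": [0, 0, 0]}, {"linear": [0, 0, 0], "angular": [0, 0, 0]}]'

```text
clock: 5.28
ee_pos: [0.5323, -0.1627, 0.1497]
tool_rot: [[0.174, 0.985, 0.001], [0.985, -0.174, -0.0], [-0.0, 0.001, -1.0]]
force: [0.7, -0.0, 4.8]
finger_gap: -0.001
gripper_force: 2.0
```

Call:
step_arm --deltas '[{"linear": [0, 0, -0.001], "angular": [0, 0, 0]}, {"linear": [0, 0, -0.001], "angular": [0, 0, 0]}, {"linear": [0, 0, 0], "angular": [0, 0, 0]}]'

```text
clock: 5.65
ee_pos: [0.5319, -0.1625, 0.1473]
tool_rot: [[0.174, 0.985, 0.0], [0.985, -0.174, -0.0], [-0.0, 0.0, -1.0]]
force: [1.4, -0.8, 4.0]
finger_gap: 0.003
gripper_force: 1.9
```

Call:
step_arm --deltas '[{"linear": [0, 0, -0.001], "angular": [0, 0, 0]}, {"linear": [0, 0, -0.0005], "angular": [0, 0, 0]}, {"linear": [0, 0, 0], "angular": [0, 0, 0]}]'

```text
clock: 6.02
ee_pos: [0.5322, -0.1626, 0.147]
tool_rot: [[0.174, 0.985, 0.001], [0.985, -0.174, -0.0], [-0.0, 0.001, -1.0]]
force: [-1.4, 0.3, 8.8]
finger_gap: -0.003
gripper_force: 4.6
```

Call:
step_arm --deltas '[{"linear": [0, 0, -0.001], "angular": [0, 0, 0]}, {"linear": [0, 0, -0.001], "angular": [0, 0, 0]}, {"linear": [0, 0, 0], "angular": [0, 0, 0]}]'

```text
clock: 6.4
ee_pos: [0.5324, -0.1627, 0.1469]
tool_rot: [[0.174, 0.985, 0.001], [0.985, -0.174, -0.0], [-0.0, 0.001, -1.0]]
force: [-4.8, 3.1, 17.2]
finger_gap: -0.001
gripper_force: 8.6
```

Call:
step_arm --deltas '[{"linear": [0, 0, 0.04], "angular": [0, 0, 0]}, {"linear": [0, 0, 0.055], "angular": [0, 0, 0]}, {"linear": [-0.009, 0.054, 0], "angular": [0, 0, 0]}, {"linear": [-0.009, 0.054, 0], "angular": [0, 0, 0]}, {"linear": [-0.009, 0.054, 0], "angular": [0, 0, 0]}]' --claw 45

```text
clock: 7.02
ee_pos: [0.5034, 0.001, 0.2373]
tool_rot: [[0.175, 0.985, -0.003], [0.985, -0.175, 0.0], [-0.0, -0.003, -1.0]]
force: [0.4, 0.5, 0.5]
finger_gap: 0.45
gripper_force: 0.0
```

Call:
step_arm --deltas '[{"linear": [-0.009, 0.054, 0], "angular": [0, 0, 0]}, {"linear": [-0.009, 0.054, 0], "angular": [-0.0204, -0.103, 0]}, {"linear": [-0.009, 0.054, 0], "angular": [-0.0204, -0.103, 0]}, {"linear": [-0.009, 0.054, -0.01], "angular": [-0.0204, -0.103, 0]}, {"linear": [-0.009, 0.054, -0.01], "angular": [-0.0204, -0.103, 0]}]'

```text
clock: 7.65
ee_pos: [0.4585, 0.2707, 0.2176]
tool_rot: [[0.176, 0.899, 0.402], [0.984, -0.157, -0.08], [-0.009, 0.41, -0.912]]
force: [1.7, 0.4, -0.1]
finger_gap: 0.45
gripper_force: 0.0
```

```bash
cat > g.py <<'E'
from h import *
from scipy.spatial.transform import Rotation as Ro
def goal(s,p,yaw,t):
    X=np.array([np.cos(yaw),np.sin(yaw),0]);Z=np.array([0,0,1.]);n=np.cos(t)*X+np.sin(t)*Z;up=np.cos(t)*Z-np.sin(t)*X
    G=np.c_[np.cross(n,-up),n,-up];R=np.array(s['tool_rot'])
    print('lin',np.round(np.array(p)-s['ee_pos'],4),'rot',np.round(Ro.from_matrix(G@R.T).as_rotvec(),4),'up',np.round(up,4))
E
python3 - <<'E'
from g import *
s=r.sense();print(s['ee_pos'],s['finger_gap'])
goal(s,[.4508,.3223,.1774],-.1958,.42)
E
```

```text
[0.45851953 0.27068584 0.21764845] 0.45038871639237726
lin [-0.0077  0.0516 -0.0402] rot [ 0.0089  0.0007 -0.0191] up [-0.4     0.0793  0.9131]
```

Call:
step_arm --deltas '[{"linear": [-0.0077, 0.0516, -0.01], "angular": [0.009, 0.0007, -0.019]}, {"linear": [0, 0, -0.03], "angular": [0, 0, 0]}, {"linear": [0, 0, 0], "angular": [0, 0, 0]}]'

```text
clock: 8.02
ee_pos: [0.4494, 0.3199, 0.174]
tool_rot: [[0.193, 0.9, 0.391], [0.981, -0.175, -0.083], [-0.007, 0.4, -0.917]]
force: [0.6, 0.7, 0.5]
finger_gap: 0.451
gripper_force: 0.0
```

```bash
python3 - <<'E'
from g import *
w=shot('wrist');np.savez('w3.npz',**w)
s=r.sense();print(s['ee_pos'],s['finger_gap']);
goal(s,[.4828,.3159,.1043],-.1958,.42)
a=w['img'][20:420,80:480,::-1];cv2.imwrite('pics/w3.png',cv2.resize(a,(600,600)))
E
```

```text
[0.45075137 0.3201392  0.17626512] 0.45251239421136935
lin [ 0.032  -0.0042 -0.072 ] rot [ 0.0026 -0.0065 -0.0002] up [-0.4     0.0793  0.9131]
```

View pics/w3.png

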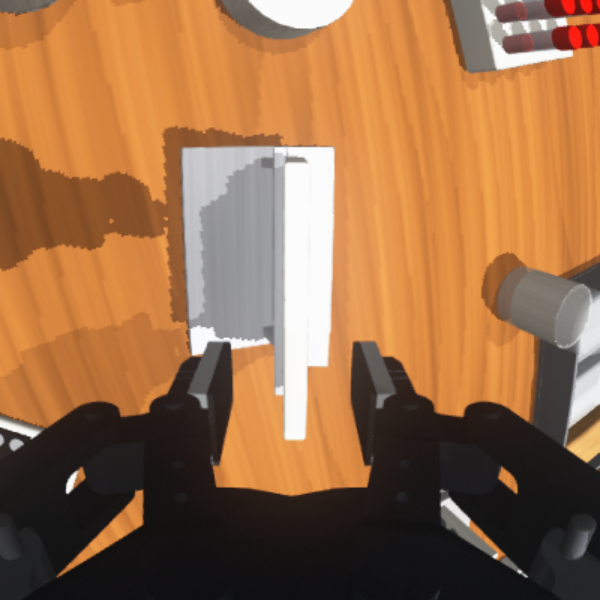

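The plate is edge-on and centred between the pads: the strip is at x≈296, the pads at 230 and 353. I'll descend and grip.

Call:
step_arm --deltas '[{"linear": [0.01, -0.0013, -0.022], "angular": [0, 0, 0]}, {"linear": [0.01, -0.0013, -0.022], "angular": [0, 0, 0]}, {"linear": [0.008, -0.001, -0.018], "angular": [0, 0, 0]}, {"linear": [0.004, -0.0006, -0.01], "angular": [0, 0, 0]}, {"linear": [0, 0, 0], "angular": [0, 0, 0]}]'

```text
clock: 8.7
ee_pos: [0.4842, 0.3164, 0.1063]
tool_rot: [[0.195, 0.897, 0.397], [0.981, -0.178, -0.08], [-0.001, 0.405, -0.914]]
force: [0.4, -0.2, -1.1]
finger_gap: 0.453
gripper_force: 0.0
```

Call:
step_arm --deltas '[{"linear": [0, 0, 0], "angular": [0, 0, 0]}, {"linear": [0, 0, 0], "angular": [0, 0, 0]}, {"linear": [0, 0, 0], "angular": [0, 0, 0]}, {"linear": [0, 0, 0], "angular": [0, 0, 0]}, {"linear": [0, 0, 0], "angular": [0, 0, 0]}]' --claw 0

```text
clock: 9.32
ee_pos: [0.4843, 0.3172, 0.1075]
tool_rot: [[0.194, 0.896, 0.398], [0.981, -0.178, -0.078], [0.001, 0.406, -0.914]]
force: [-4.0, 0.1, 4.8]
finger_gap: 0.107
gripper_force: 60.3
```

Call:
step_arm --deltas '[{"linear": [-0.008, 0.0016, 0.0183], "angular": [0, 0, 0]}, {"linear": [-0.016, 0.0032, 0.0366], "angular": [0, 0, 0]}, {"linear": [-0.01, 0, 0.045], "angular": [0, 0, 0]}, {"linear": [0, -0.03, 0.045], "angular": [0.02, 0.103, 0]}, {"linear": [0, -0.05, 0], "angular": [0.02, 0.103, 0.025]}]'

```text
clock: 9.95
ee_pos: [0.4517, 0.243, 0.2573]
tool_rot: [[0.165, 0.964, 0.209], [0.986, -0.163, -0.028], [0.007, 0.211, -0.977]]
force: [0.5, -1.1, -1.9]
finger_gap: 0.11
gripper_force: 59.3
```

```bash
python3 - <<'E'
from g import *
s=r.sense();print(s['ee_pos'],s['finger_gap'],s['gripper_force'],s['force'])
goal(s,[.4855+.0015*.138,-.026+.0015*.99,.25],-.1387,0)
E
```

```text
[0.45167569 0.24300405 0.25733803] 0.1099248022527619 59.27290141582489 [ 0.49955626 -1.14551043 -1.93980061]
lin [ 0.034  -0.2675 -0.0073] rot [0.0255 0.2112 0.0278] up [0. 0. 1.]
```

Call:
step_arm --deltas '[{"linear": [0.0068, -0.05, 0], "angular": [0.0127, 0.1056, 0.0139]}, {"linear": [0.0068, -0.05, 0], "angular": [0.0127, 0.1056, 0.0139]}, {"linear": [0.0068, -0.05, 0], "angular": [0, 0, 0]}, {"linear": [0.0068, -0.05, 0], "angular": [0, 0, 0]}, {"linear": [0.0068, -0.05, 0], "angular": [0, 0, 0]}]'

```text
clock: 10.58
ee_pos: [0.484, -0.0101, 0.2512]
tool_rot: [[0.142, 0.99, -0.006], [0.99, -0.142, -0.006], [-0.007, -0.005, -1.0]]
force: [0.6, 0.5, -0.6]
finger_gap: 0.103
gripper_force: 59.2
```

```bash
python3 - <<'E'
from g import *
w=shot('wrist','w4');np.savez('w4.npz',**w);c=shot('side','s4');np.savez('s4.npz',**c)
s=r.sense();print(s['ee_pos'],s['finger_gap'],s['gripper_force'],s['force'])
goal(s,[.4855+.0015*.138,-.026+.0015*.99,.16],-.1387,0)
cv2.imwrite('pics/z4.png',np.hstack([w['img'][:,120:470,::-1],cv2.resize(c['img'][190:330,260:400,::-1],(420,420))]))
E
```

```text
[ 0.48426638 -0.01213188  0.25122994] 0.11076217713762157 59.23962950706482 [-0.45506501  0.05975256 -0.37459316]
lin [ 0.0014 -0.0124 -0.0912] rot [ 0.0078 -0.0063  0.0094] up [0. 0. 1.]
```

View pics/z4.png

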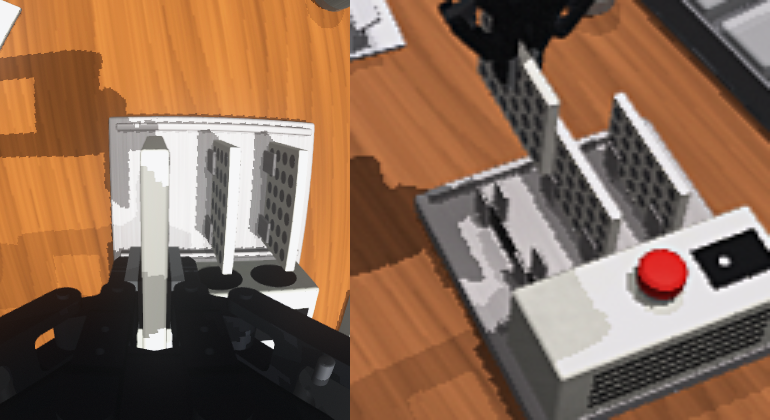

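The plate is held upright over the free slot, with the dark strip still visible under it, and the mushroom sits low. I'll cross-check the slot line in the other views before lowering.

```bash
python3 - <<'E'
from g import *
yaw=-.1387;X=np.array([np.cos(yaw),np.sin(yaw),0]);Y=np.array([-X[1],X[0],0]);S=np.array([.4855,-.026,.02])
t=r.camera('top');print('z')
c=dict(np.load('s4.npz'));w=dict(np.load('w2.npz'))
def prof(c,P,A,pr):  # profile of brightness across direction A at P
    d=np.arange(-.024,.0241,.001);uv=pr(c,P+d[:,None]*A).astype(np.float32)
    g=cv2.cvtColor(c['img'],cv2.COLOR_RGB2GRAY)
    return cv2.remap(g,uv[:,0].copy(),uv[:,1].copy(),cv2.INTER_LINEAR).ravel()
def dark(p):
    d=np.arange(-24,25);q=np.clip(110-p.astype(float),0,None);q[abs(d)>9]=0
    return round((q*d).sum()/max(q.sum(),1),2),int(q.astype(bool).sum())
for y in(-.05,-.02,-.01,0,.01,.02):
    print(y,'side',dark(prof(c,S+y*Y,X,proj)),'wrist',dark(prof(w,S+y*Y,X,fproj)),'side0 top',dark(prof(t,S+y*Y,X,proj)))
print(prof(w,S,X,fproj),prof(c,S,X,proj))
for k in(1,2):
  for y in(-.04,-.02):
    print(k,prof(w,S+k*.065*X+y*Y+[0,0,.085],X,fproj)[10:40])
E
```

```text
z
-0.05 side (np.float64(0.0), 0) wrist (np.float64(0.28), 17) side0 top (np.float64(3.93), 13)
-0.02 side (np.float64(-4.56), 9) wrist (np.float64(-0.44), 10) side0 top (np.float64(-0.32), 19)
-0.01 side (np.float64(-4.84), 7) wrist (np.float64(-0.1), 11) side0 top (np.float64(-0.24), 19)
0 side (np.float64(-2.9), 11) wrist (np.float64(-0.17), 11) side0 top (np.float64(0.43), 19)
0.01 side (np.float64(-2.89), 11) wrist (np.float64(-0.43), 10) side0 top (np.float64(3.77), 14)
0.02 side (np.float64(-2.34), 10) wrist (np.float64(0.05), 9) side0 top (np.float64(2.38), 17)
[141 142 143 143 141 143 142 139 141 141 139 139 139 140 141 140 140 140
 120  76  48  45  45  46  46  46  45  46  55  91 136 143 144 143 160 209
 227 227 228 229 228 227 227 227 231 230 226 225 228] [165 164 164 163 162 161 160 159 158 159 160 169 186 194 170 129  89  58
  35  19  15  15  15  17  26  42  92 142 187 195 197 198 196 194 193 193
 193 193 193 193 193 192 192 191 192 192 192 192 193]
1 [145 144 127 112 133 122 105 111  97 158 235 239 239 239 239 239 239 239
 237 184 230 210 235 233 231 233 234 233 232 231]
1 [147 148 141 128 118 115 116 102  80 156 236 239 240 240 240 239 239 239
 238 234 231 232 233 231 229 231 232 233 231 230]
2 [ 90  90  89  88  89  89  89  90  97 179 238 239 239 239 239 239 239 239
 239 225 228 229 228 225 226 229 229 230 229 230]
2 [ 74  86  89  89  88  88  89  89  91 176 236 239 239 239 239 239 239 239
 238 230 225 228 227 225 225 227 227 228 228 230]
```

Call:
step_arm --deltas '[{"linear": [0.0016, -0.0124, 0], "angular": [0.0078, -0.0063, 0.0094]}, {"linear": [0, 0, -0.045], "angular": [0, 0, 0]}, {"linear": [0, 0, -0.04], "angular": [0, 0, 0]}, {"linear": [0, 0, 0], "angular": [0, 0, 0]}, {"linear": [0, 0, 0], "angular": [0, 0, 0]}]'

```text
clock: 11.35
ee_pos: [0.4865, -0.0201, 0.1682]
tool_rot: [[0.131, 0.991, 0.002], [0.991, -0.131, 0.001], [0.002, 0.002, -1.0]]
force: [-0.6, 0.1, -0.6]
finger_gap: 0.112
gripper_force: 59.2
```

```bash
python3 - <<'E'
from g import *
s=r.sense();print(s['ee_pos'],s['finger_gap'],s['gripper_force'],s['force'])
goal(s,[.4855+.0015*.138,-.026+.0015*.99,.13],-.1387,0)
E
```

```text
[ 0.48652852 -0.0201062   0.16819066] 0.11197176967355449 59.17233109474182 [-0.58033049  0.05696443 -0.63254381]
lin [-0.0008 -0.0044 -0.0382] rot [-0.0013  0.0024 -0.0069] up [0. 0. 1.]
```

Call:
step_arm --deltas '[{"linear": [-0.0007, -0.0043, 0], "angular": [-0.0013, 0.0024, -0.0069]}, {"linear": [0, 0, -0.02], "angular": [0, 0, 0]}, {"linear": [0, 0, -0.015], "angular": [0, 0, 0]}, {"linear": [0, 0, 0], "angular": [0, 0, 0]}, {"linear": [0, 0, 0], "angular": [0, 0, 0]}]'

```text
clock: 11.98
ee_pos: [0.4855, -0.0251, 0.1324]
tool_rot: [[0.139, 0.99, -0.001], [0.99, -0.139, 0.0], [-0.0, -0.001, -1.0]]
force: [0.9, -0.0, -0.6]
finger_gap: 0.108
gripper_force: 59.2
```

```bash
python3 - <<'E'
from g import *
w=shot('wrist')
s=r.sense();print(s['ee_pos'],s['finger_gap'],s['gripper_force'],s['force'])
goal(s,[.4855+.0015*.138,-.026+.0015*.99,.125],-.1387,0)
cv2.imwrite('pics/z5.png',cv2.resize(w['img'][60:320,150:410,::-1],(600,600)))
E
```

```text
[ 0.48562762 -0.02512224  0.13261604] 0.10850296480113629 59.17066991329193 [ 0.01473863  0.12601303 -0.72501056]
lin [ 0.0001  0.0006 -0.0076] rot [ 0.0001 -0.0005  0.0011] up [0. 0. 1.]
```

View pics/z5.png

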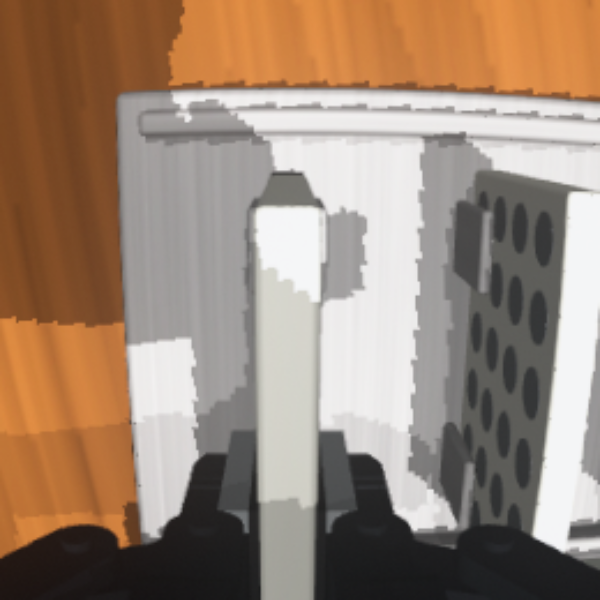

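The plate is centred over the slot: the post edges just show on both sides at (250,240) and (326,240). I'll lower it gently.

Call:
step_arm --deltas '[{"linear": [0, 0.0003, -0.005], "angular": [0, 0, 0]}, {"linear": [0, 0, -0.005], "angular": [0, 0, 0]}, {"linear": [0, 0, -0.005], "angular": [0, 0, 0]}, {"linear": [0, 0, 0], "angular": [0, 0, 0]}]'

```text
clock: 12.52
ee_pos: [0.4846, -0.0246, 0.116]
tool_rot: [[0.139, 0.99, -0.003], [0.99, -0.139, 0.0], [-0.0, -0.003, -1.0]]
force: [1.0, 0.0, -1.3]
finger_gap: 0.109
gripper_force: 59.2
```

Call:
step_arm --deltas '[{"linear": [0, 0, -0.005], "angular": [0, 0, 0]}, {"linear": [0, 0, -0.005], "angular": [0, 0, 0]}, {"linear": [0, 0, -0.004], "angular": [0, 0, 0]}, {"linear": [0, 0, -0.004], "angular": [0, 0, 0]}, {"linear": [0, 0, 0], "angular": [0, 0, 0]}]'

```text
clock: 13.15
ee_pos: [0.4847, -0.0246, 0.0982]
tool_rot: [[0.139, 0.99, -0.003], [0.99, -0.139, 0.0], [-0.0, -0.003, -1.0]]
force: [0.6, -0.3, -0.5]
finger_gap: 0.109
gripper_force: 59.2
```

Call:
step_arm --deltas '[{"linear": [0, 0, -0.004], "angular": [0, 0, 0]}, {"linear": [0, 0, -0.003], "angular": [0, 0, 0]}, {"linear": [0, 0, -0.001], "angular": [0, 0, 0]}, {"linear": [0, 0, -0.001], "angular": [0, 0, 0]}, {"linear": [0, 0, 0], "angular": [0, 0, 0]}]'

```text
clock: 13.78
ee_pos: [0.485, -0.0247, 0.0897]
tool_rot: [[0.139, 0.99, -0.002], [0.99, -0.139, 0.0], [-0.0, -0.002, -1.0]]
force: [0.3, 0.3, -0.9]
finger_gap: 0.111
gripper_force: 59.2
```

Call:
step_arm --deltas '[{"linear": [0, 0, -0.001], "angular": [0, 0, 0]}, {"linear": [0, 0, -0.001], "angular": [0, 0, 0]}, {"linear": [0, 0, 0], "angular": [0, 0, 0]}]'

```text
clock: 14.15
ee_pos: [0.485, -0.0247, 0.0876]
tool_rot: [[0.139, 0.99, -0.002], [0.99, -0.139, 0.0], [-0.0, -0.002, -1.0]]
force: [-0.5, 0.5, 0.4]
finger_gap: 0.107
gripper_force: 59.2
```

Call:
step_arm --deltas '[{"linear": [0, 0, -0.001], "angular": [0, 0, 0]}, {"linear": [0, 0, -0.0005], "angular": [0, 0, 0]}, {"linear": [0, 0, 0], "angular": [0, 0, 0]}]'

```text
clock: 14.52
ee_pos: [0.4853, -0.0248, 0.0869]
tool_rot: [[0.139, 0.99, -0.002], [0.99, -0.139, -0.0], [-0.0, -0.002, -1.0]]
force: [-2.7, -1.5, 5.4]
finger_gap: 0.107
gripper_force: 60.2
```

The plate is on the floor at the expected height, with 5 N of contact. I'll release and rise.

Call:
step_arm --deltas '[{"linear": [0, 0, 0], "angular": [0, 0, 0]}, {"linear": [0, 0, 0], "angular": [0, 0, 0]}, {"linear": [0, 0, 0], "angular": [0, 0, 0]}, {"linear": [0, 0, 0], "angular": [0, 0, 0]}]' --claw 35

```text
clock: 15.02
ee_pos: [0.485, -0.0246, 0.086]
tool_rot: [[0.139, 0.99, -0.002], [0.99, -0.139, 0.0], [-0.0, -0.002, -1.0]]
force: [-0.7, 0.7, -1.0]
finger_gap: 0.348
gripper_force: 0.0
```

Call:
step_arm --deltas '[{"linear": [0, 0, 0.02], "angular": [0, 0, 0]}, {"linear": [0, 0, 0.04], "angular": [0, 0, 0]}, {"linear": [0, 0, 0.05], "angular": [0, 0, 0]}, {"linear": [0.01, -0.045, 0.02], "angular": [0, 0, 0]}, {"linear": [0.012, -0.045, 0], "angular": [0, 0, 0]}]'

```text
clock: 15.65
ee_pos: [0.5087, -0.1158, 0.2195]
tool_rot: [[0.138, 0.99, 0.004], [0.99, -0.138, -0.002], [-0.001, 0.004, -1.0]]
force: [0.4, 1.0, -0.4]
finger_gap: 0.349
gripper_force: 0.0
```

```bash
python3 - <<'E'
from g import *
w=shot('wrist');c=shot('side')
s=r.sense();print(s['ee_pos'],s['finger_gap'],s['force'])
goal(s,[.532,-.1635,.17],-.1387,0)
i=w['img'].astype(int);m=((i[:,:,0]>130)&(i[:,:,1]<70)&(i[:,:,2]<70)).astype(np.uint8)
N,l,st,ce=cv2.connectedComponentsWithStats(m)
for q in range(1,N):
    if st[q,4]>400:print(st[q],ce[q],fray(w,ce[q],.122))
cv2.imwrite('pics/z6.png',np.hstack([w['img'][:,120:470,::-1],cv2.resize(c['img'][190:330,260:400,::-1],(420,420))]))
E
```

```text
[ 0.50798475 -0.1178718   0.21714131] 0.3533042047416919 [ 0.00196556  0.500498   -0.88406055]
lin [ 0.024  -0.0456 -0.0471] rot [ 0.0015 -0.0001  0.0048] up [0. 0. 1.]
[287 250  19  43 587] [297.38160136 271.        ] [ 0.52087911 -0.16302637  0.122     ]
```

View pics/z6.png

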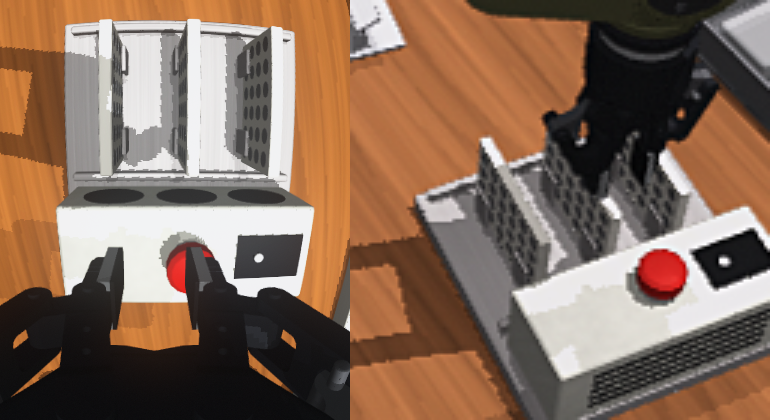

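The washed plate now stands in the free slot beside the two dry plates, all parallel. Next I'll grip the mushroom.

Call:
step_arm --deltas '[{"linear": [0.012, -0.023, 0], "angular": [0, 0, 0]}, {"linear": [0.012, -0.0232, 0], "angular": [0, 0, 0.005]}, {"linear": [0, 0, -0.025], "angular": [0, 0, 0]}, {"linear": [0, 0, -0.01], "angular": [0, 0, 0]}, {"linear": [0, 0, 0], "angular": [0, 0, 0]}]' --claw 80

```text
clock: 16.38
ee_pos: [0.5302, -0.1601, 0.1799]
tool_rot: [[0.134, 0.991, -0.004], [0.991, -0.134, 0.001], [0.001, -0.005, -1.0]]
force: [-0.3, 0.8, 0.5]
finger_gap: 0.797
gripper_force: 0.0
```

```bash
python3 - <<'E'
from g import *
w=r.camera('wrist')
s=r.sense();print(s['ee_pos'],s['finger_gap'],s['force'])
goal(s,[.532,-.164,.119],-.1387,0)
i=w['img'].astype(int);m=((i[:,:,0]>130)&(i[:,:,1]<70)&(i[:,:,2]<70)).astype(np.uint8)
N,l,st,ce=cv2.connectedComponentsWithStats(m)
for q in range(1,N):
    if st[q,4]>400:print(st[q],ce[q],fray(w,ce[q],.122),fray(w,ce[q],.116))
E
```

```text
[ 0.53082511 -0.16031708  0.18102527] 0.8005479034639149 [ 0.71144566 -0.44531786  0.17312832]
lin [ 0.0012 -0.0037 -0.062 ] rot [-0.0006 -0.0025 -0.0045] up [0. 0. 1.]
[ 246  211   64   60 3040] [277.49835526 240.56381579] [ 0.5317722  -0.16400665  0.122     ] [ 0.53149131 -0.16638029  0.116     ]
```

Stop centre (0.532, -0.164), confirmed.

Call:
step_arm --deltas '[{"linear": [0.001, -0.0038, -0.015], "angular": [0, 0, -0.004]}, {"linear": [0, 0, -0.02], "angular": [0, 0, 0]}, {"linear": [0, 0, -0.015], "angular": [0, 0, 0]}, {"linear": [0, 0, -0.01], "angular": [0, 0, 0]}, {"linear": [0, 0, 0], "angular": [0, 0, 0]}]'

```text
clock: 17.05
ee_pos: [0.5313, -0.1644, 0.1198]
tool_rot: [[0.138, 0.99, -0.004], [0.99, -0.138, 0.001], [0.001, -0.004, -1.0]]
force: [0.4, 0.4, -0.0]
finger_gap: 0.799
gripper_force: 0.0
```

Call:
step_arm --deltas '[{"linear": [0, 0, 0], "angular": [0, 0, 0]}, {"linear": [0, 0, 0], "angular": [0, 0, 0]}, {"linear": [0, 0, 0], "angular": [0, 0, 0]}, {"linear": [0, 0, 0], "angular": [0, 0, 0]}, {"linear": [0, 0, 0], "angular": [0, 0, 0]}]' --claw 0

```text
clock: 17.68
ee_pos: [0.5317, -0.1648, 0.1226]
tool_rot: [[0.138, 0.99, -0.003], [0.99, -0.138, 0.0], [-0.0, -0.003, -1.0]]
force: [-4.6, 1.1, 4.0]
finger_gap: 0.439
gripper_force: 60.4
```

Call:
step_arm --deltas '[{"linear": [0, 0, 0.001], "angular": [0, 0, -0.1]}, {"linear": [0, 0, 0.001], "angular": [0, 0, -0.1]}, {"linear": [0, 0, 0], "angular": [0, 0, 0]}]'

```text
clock: 18.05
ee_pos: [0.5316, -0.1648, 0.1246]
tool_rot: [[0.333, 0.943, -0.003], [0.943, -0.333, 0.0], [-0.001, -0.003, -1.0]]
force: [-4.8, 1.1, 4.1]
finger_gap: 0.438
gripper_force: 60.4
```

```bash
python3 - <<'E'
from g import *
s=r.sense();print(s['ee_pos'],s['finger_gap'],s['force'],s['ft_torque'],np.degrees(np.arctan2(s['tool_rot'][1][1],s['tool_rot'][0][1])))
E
```

```text
[ 0.53156163 -0.16475708  0.12456604] 0.4376213937666561 [-4.83143626  1.13587884  4.08868139] [0.23406657 0.90803416 0.02559969] -19.423315988038205
```

Turning at the expected torque (0.026 N m) and rising with it.

Call:
step_arm --deltas '[{"linear": [0, 0, 0.001], "angular": [0, 0, -0.1]}, {"linear": [0, 0, 0.001], "angular": [0, 0, -0.1]}, {"linear": [0, 0, 0.001], "angular": [0, 0, -0.1]}, {"linear": [0, 0, 0.001], "angular": [0, 0, -0.1]}, {"linear": [0, 0, 0], "angular": [0, 0, 0]}]'

```text
clock: 18.68
ee_pos: [0.5313, -0.1646, 0.1285]
tool_rot: [[0.673, 0.739, -0.004], [0.739, -0.673, 0.001], [-0.002, -0.004, -1.0]]
force: [-6.2, 1.8, 6.3]
finger_gap: 0.436
gripper_force: 60.5
```

```bash
python3 - <<'E'
from g import *
s=r.sense();print(s['ee_pos'],s['finger_gap'],s['force'],s['ft_torque'],np.degrees(np.arctan2(s['tool_rot'][1][1],s['tool_rot'][0][1])))
E
```

```text
[ 0.53129715 -0.16464383  0.128484  ] 0.43635838812285355 [-6.15290052  1.77125316  6.31155261] [0.18787867 0.97351298 0.02624751] -42.33208844719597
```

Call:
step_arm --deltas '[{"linear": [0, 0, 0], "angular": [0, 0, -0.04]}, {"linear": [0, 0, 0], "angular": [0, 0, -0.03]}, {"linear": [0, 0, 0], "angular": [0, 0, 0]}]'

```text
clock: 19.05
ee_pos: [0.5313, -0.1646, 0.1286]
tool_rot: [[0.72, 0.694, -0.004], [0.694, -0.72, 0.001], [-0.003, -0.003, -1.0]]
force: [-6.9, 1.3, 5.6]
finger_gap: 0.438
gripper_force: 60.3
```

```bash
python3 - <<'E'
from g import *
s=r.sense();print(s['ee_pos'],s['finger_gap'],s['force'],s['ft_torque'],np.degrees(np.arctan2(s['tool_rot'][1][1],s['tool_rot'][0][1])))
E
```

```text
[ 0.5312581  -0.1645903   0.12858639] 0.43792433557222415 [-6.85526258  1.31407035  5.55171073] [0.28610372 1.03956018 1.26163859] -46.08649533979802
```

Torque jumped to 1.26 N m, so the mushroom is at its stop. I'll release and retreat.

Call:
step_arm --deltas '[{"linear": [0, 0, 0], "angular": [0, 0, 0]}, {"linear": [0, 0, 0], "angular": [0, 0, 0]}, {"linear": [0, 0, 0], "angular": [0, 0, 0]}, {"linear": [0, 0, 0], "angular": [0, 0, 0]}]' --claw 80

```text
clock: 19.55
ee_pos: [0.5321, -0.1648, 0.1272]
tool_rot: [[0.724, 0.69, -0.001], [0.69, -0.724, 0.001], [0.0, -0.002, -1.0]]
force: [0.0, -0.1, -0.2]
finger_gap: 0.79
gripper_force: 0.0
```

Call:
step_arm --deltas '[{"linear": [0, 0, 0.02], "angular": [0, 0, 0]}, {"linear": [0, 0, 0.04], "angular": [0, 0, 0]}, {"linear": [0, 0, 0.05], "angular": [0, 0, 0]}, {"linear": [0, -0.03, 0.03], "angular": [0, 0, 0]}, {"linear": [0, 0, 0], "angular": [0, 0, 0]}]'

```text
clock: 20.18
ee_pos: [0.5337, -0.1966, 0.2728]
tool_rot: [[0.725, 0.689, 0.006], [0.689, -0.725, -0.003], [0.003, 0.006, -1.0]]
force: [0.2, 0.2, 0.5]
finger_gap: 0.803
gripper_force: 0.0
```

```bash
python3 - <<'E'
from g import *
w=r.camera('wrist');c=r.camera('side')
s=r.sense();print(s['ee_pos'],s['force'])
i=w['img'].astype(int);m=((i[:,:,0]>130)&(i[:,:,1]<70)&(i[:,:,2]<70)).astype(np.uint8)
N,l,st,ce=cv2.connectedComponentsWithStats(m)
for q in range(1,N):
    if st[q,4]>400:print(st[q],ce[q],fray(w,ce[q],.128))
i=c['img'].astype(int);m=((i[:,:,0]>130)&(i[:,:,1]<60)&(i[:,:,2]<60)).astype(np.uint8)
N,l,st,ce=cv2.connectedComponentsWithStats(m);print([ (st[q],ce[q]) for q in range(1,N) if st[q,4]>100])
cv2.imwrite('pics/z7.png',np.hstack([w['img'][:,120:470,::-1],cv2.resize(c['img'][190:330,260:400,::-1],(420,420))]))
E
```

```text
[ 0.53195579 -0.19462444  0.26777428] [-0.68094414 -0.51920788 -0.60184424]
[ 221  153   46   46 1435] [242.31010453 176.13519164] [ 0.53076403 -0.16373543  0.128     ]
[(array([357, 272,  16,  13, 159], dtype=int32), array([364.44654088, 278.10062893]))]
```

View pics/z7.png

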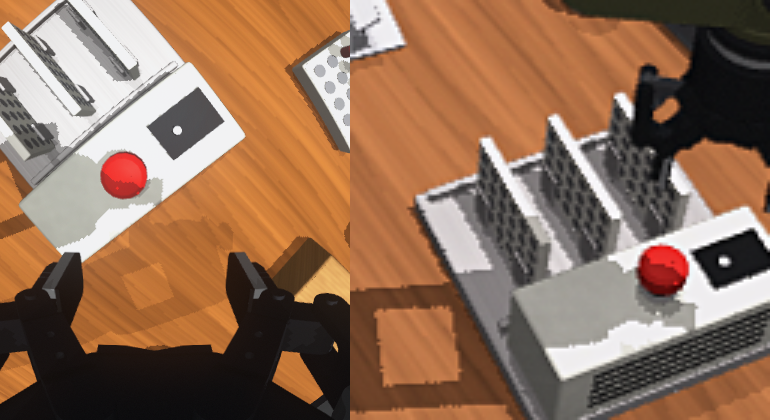

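The three plates stand parallel. The mushroom is back at its starting height: its side-view centroid is row 278.1, against 278.2 at the start. The gripper is clear of everything.

```bash
python3 -c "
from rig import r
print(r.hand_in())"
```

```text
the job is handed in; nothing more can be done
None
```

I handed the job in at about 20 s: the stop was pressed fully down, the washed plate was lowered into the free slot until it touched the floor, and the mushroom was turned clockwise to its stop and is back up. In the last pictures both dry plates were still standing in their slots; the hand-in gave no verdict.

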